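# Park the tray carriage at the pointer and load the left- and right-hand brackets

### The arm

A 7-joint arm with a two-finger parallel gripper is mounted at the origin on the work surface. World frame = base frame: x ahead of the robot, y to its left, z up, the work surface at z = 0. Lengths are in mm, angles in rad, forces in N, time in s.
With the tool pointing down it reaches from about 425 to 1025 mm from the base axis. Payload 9.4 kg.
Tool frame: the origin (TCP) lies at the very end of the fingers, on their centre line; the grasp point (between the pads) lies 19 mm behind it; x points along the fingers, z is the direction in which the jaws open and shut, and the axes are right-handed (so a half turn about x gives the same grasp; the last joint's range is limited). The gripper opens to 93 mm and grips with 3 to 60 N. Pads are 15 mm wide; open, the fingers measure 128 mm over their backs; the gripper's body (75 mm by 188 mm) begins 65 mm behind the grasp point.
Start: joints at [-1.297, 0.599, -0.003, 1.599, 0.002, 0.943, -0.08], TCP at [249.15, 680.844, 218.618] pointing down, gripper open.
Joint ranges: [-2.57, 2.57], [-0.35, 1.97], [-1.29, 1.29], [0.11, 2.56], [-1.05, 4.19], [0.11, 1.86], [-2.63, 2.63]. Speed limits (rad/s): [2.22, 2.22, 3.01, 3.01, 3.14, 3.14, 3.14].

### API

Orientations are given as a unit quaternion [x, y, z, w].
In Python, from bench import bot gives the robot as it stands. Calls block until the motion is done:
- bot.move_to(position, orientation): joint-space move of the TCP to a pose.
- bot.move_straight(position, feed=150, orientation=None, force_limit=None): straight line of the TCP; orientation=None keeps the orientation; feed is the mean speed in mm/s. With force_limit (N) it stops when the force on the tool has changed by that much, and returns True; else False.
- bot.goto_joints(angles): joint-space move.
- bot.grip(opening, grip_force=None): finger opening in mm; grip_force is the grip in N (None keeps the last); returns when the fingers have stopped.
- bot.dwell(seconds).
- bot.ik(position, orientation): joint angles nearest the present ones, or None.
- bot.sense(): the state.
- bot.read_camera(name): name is "side" or "top"; returns (picture, depth): 420x560x3 uint8, red, green, blue; 420x560 float32, mm along the optical axis (not along the pixel's ray), 0 where there is no reading.
- bot.get_calibration(name): a dict with "K" (3x3 intrinsics, pixels), "k1" (the pictures are not rectified: a ray, as slopes to the right and down, at radius r is drawn at 1 + k1 r^2 times it, then the intrinsics apply), "R" (3x3) and "t" (3): a world point X has camera coordinates R X + t. Camera axes: x right, y down, z forward; pixel columns grow to the right and rows downward; lengths in mm; the calibration is good to about 2 mm. A picture is of the moment at which its call begins. get_calibration takes no time and is no camera call.
A pose or a line that the arm cannot do raises bot.MotionError and nothing moves.
- bot.job_done(): hands the job in, once; it reports no verdict.
Trained networks look in the newest picture that a camera, given by its name, has taken for a name from the list of things; names that differ only in an ending like _2 or _b are one class to them, and where a whole thing is asked for, a point or a joint stands for the part that bears it (a point fixed in the world has none). Each returns a list of dicts, best first, with "score" (0 to 1); they miss things now and then, are a little off and sometimes report something else, mostly with a low value. They report only what shows in the picture. A call takes as long as a camera call.
- bot.regions_of(camera, label): "pixels" (420x560 bool, what is visible of it) and "rect" ([centre column, centre row, width, height] in pixels, round what is visible of it).
The state is a dict: "clock": time; "joints": joint angles; "qvel": joint speeds; "joint_efforts": joint torques, N m; "tool_pos": TCP position; "tcp_rot": TCP orientation; "force": force on the tool from outside, world axes, zero at the start; "wrist_torque": the same for the moment, N m; "finger_gap": finger opening in mm.
Only numpy, scipy, OpenCV 4.12 (cv2) and the standard library are available. Lean on these libraries where they do the work, as an engineer would, in place of code of your own. Each camera call takes 0.05 s, during which the arm holds its last target.

### The job

The empty two-bin tray on the notched rail is locked by its spring release bar: hold the bar up, slide the tray along until its middle stands at the pointer post, and let the bar go so that it drops into the nearest notch. Then put the left-hand bracket in the tray's left bin and the right-hand bracket in its right bin (left and right as the robot sees them). Leave the other things on the bench where they are.

Things in the scene. Friction and masses are not known exactly. Their poses are not given: they have to be found in the camera images.
- carriage (a joint): Tray carriage's place along its rail, m: 0 at the robot's right-hand end, 0.240 at the left, growing along the rail's y. Notches at 0, 0.030, 0.060 ... 0.240, each with about 1.5 mm of play. Starts locked in the notch at 0.030, 80 to 200 mm to the right of the pointer. Slides against about 1 N of friction with the release bar up; cannot move with it down.
- rail: The fixed notched rail, 500 mm long on the bench; origin: middle of its underside. y along the rail (the robot's left), x away from the robot, z up; yawed up to 0.1 rad. Its toothed strip is on the robot's side. The tooth tops are pitched like roofs: a bar let go between notches slides the tray (up to 15 mm) to the nearest one.
- release (a joint): Height of the release bar above its locked position, m: 0 fully down (locked), 0.024 fully up. Only at 0.017 or more does the pawl clear the teeth: keep it at about 0.020 while sliding. A spring pulls it down, 5 N at the bottom, 7.5 N at the top; it drops by itself when let go.
- bar_middle (a point): Middle of the release bar: a steel round bar, 10 mm thick, 116 mm long, on the robot's side of the tray, parallel to the rail, 98 mm above the bench when down. Axes: the rail's. All is free above, in front of and below it. Shut fingertips can hook under it, tilted, from the robot's side and push the tray along against a side arm, or it can be pinched from above, one finger in the window behind it.
- bar_plate (a point): Window behind the release bar: this point is the middle of the upright plate's front face that carries the bar, 45 mm beyond the bar's axis (x) and 35 mm below it. The window between bar and plate is 40 mm deep (x) and 96 mm long (y), closed at both ends by the 10 x 10 mm side arms, whose inner faces lie 48 mm to each side of the middle. Moves with the bar.
- tray_middle (a point): Tip of the small steel index finger at the middle of the tray's far edge, 85 mm above the bench, 178 mm beyond the bar's axis (x), level with its middle (y). Axes: the rail's. Bring this point in line with the pointer along y.
- pointer_tip (a point): Tip of the pointer arm, 119 mm above the bench, pointing at the rail from a thin fixed steel post (10 mm thick, 125 mm tall, axis 33 mm beyond the tip) on the bench beyond the rail. Axes: the rail's. The tray stands right when tray_middle is within 20 mm of this tip along y (notches are 30 mm apart).
- left_bin (a point): Centre of the inner floor of the tray's left bin (robot's left, +y): an open grey box, inside 96 mm (x) by 92 mm (y), walls 4 mm; floor 59 mm above the bench, rim 87 mm. Moves with the carriage. Axes: the rail's.
- right_bin (a point): The same for the right bin (robot's right, -y), alike in all; the bins' centres are 112 mm apart along the rail.
- left_bracket_mid (a point): Left-hand bracket, loose, aluminium, 90 g. Upright rib 10 mm thick (y), 28 mm tall, 28 mm behind to 16 mm ahead of this point, then at +x (front) a round boss, 18 mm wide, 36 mm tall. A 60 mm long, 6 mm thick foot flange reaches 27 mm to one side. Left-hand: boss away from you, flange down, the flange lies on the left (+y). Point: middle of the rib, 14 mm up; grasp across the rib.
- right_bracket_mid (a point): Right-hand bracket: mirror image of the left-hand one, same sizes and material: boss away from you, flange down, the flange lies on the right (-y). Same point and axes. Both brackets stand on the bench between robot and rail, one to each side, either way round, yawed up to 1.5 rad.
- objective_mid (a point): Bystander: small brass objective lens, 28 mm in diameter, 45 mm tall, upright; its centre.
- eyepiece_mid (a point): Bystander: black eyepiece, 34 mm in diameter, 56 mm tall, upright; its centre.
- jar_mid (a point): Bystander: amber glass jar with white cap, 48 mm in diameter, 60 mm tall; its centre.
- slide_box_mid (a point): Bystander: grey plastic slide box, 85 x 100 x 34 mm; its centre.

How it is judged:
By the outcome, as a careful person would: the job done as asked, in the order asked, and still so for the second after the job is handed in, with the robot touching nothing.
It also fails if it takes over 69 s, if anything falls off the work surface, if the arm or the gripper's body presses on something with over 40 N, if the wrist force passes 120 N, or if a joint passes its speed limit or range.

## Working session

There is one attempt and no reset: what is moved stays moved. The work goes in short steps, each a Python script; the robot and the scene stay as the last script left them, time stands still between calls to the robot, and variables do not carry over. Pictures are saved under pics/ and viewed, and the job is handed in when it is done.

```bash
ls; mkdir -p pics; python3 - <<'E'
from bench import bot
import cv2
for n in("side","top"):
    p,d=bot.read_camera(n); cv2.imwrite(f"pics/{n}0.png",p[:,:,::-1])
    c=bot.get_calibration(n);print(n,c)
s=bot.sense();print(s["clock"],s["tool_pos"],s["tcp_rot"])
E
```

```text
pics
side {'K': array([[484.72622917,   0.        , 271.4425852 ],
       [  0.        , 484.72622917, 207.54696897],
       [  0.        ,   0.        ,   1.        ]]), 'k1': -0.058506647314559866, 'R': array([[ 0.99402754, -0.10911801, -0.0015845 ],
       [-0.05998293, -0.53417915, -0.84324058],
       [ 0.09116633,  0.83829941, -0.537534  ]]), 't': array([-546.38526446,  113.68260295, 1145.3904161 ])}
top {'K': array([[473.70800159,   0.        , 281.00674444],
       [  0.        , 473.70800159, 206.31875067],
       [  0.        ,   0.        ,   1.        ]]), 'k1': -0.06364898300926335, 'R': array([[-0.02293012, -0.99969795, -0.00884383],
       [-0.99217755,  0.02384165, -0.12253687],
       [ 0.12271071,  0.00596487, -0.99242456]]), 't': array([   6.87186571,  574.07737019, 1172.91357748])}
0.1 [248.99587033 680.4694421  217.87560708] [-0.40541544  0.57991273  0.40480694  0.57919849]
```

View pics/side0.png

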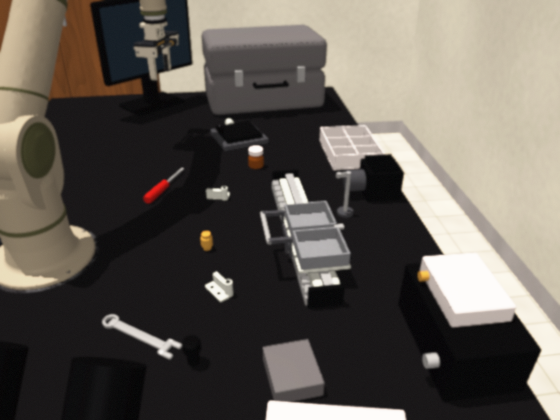

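View pics/top0.png

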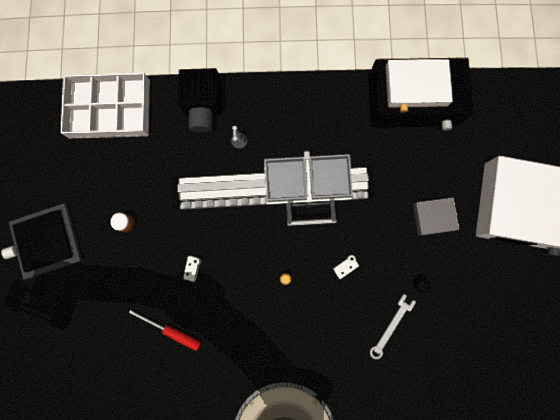

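The top view shows the rail across (180–368, ~190), the tray at about (309,178) with its bar at (311,220). The pointer is at about (237,137), and the brackets are at (192,268) and (346,267). Next I'll locate them with the networks and depth.

```bash
cat > h.py <<'E'
from bench import bot
import numpy as np, cv2
from scipy.spatial.transform import Rotation as Rn
def cloud(n,d):
    c=bot.get_calibration(n);K=c["K"];h,w=d.shape
    v,u=np.mgrid[:h,:w].astype(float)
    D=np.array([c["k1"],0,0,0,0.])
    s=cv2.undistortPoints(np.stack([u.ravel(),v.ravel()],1)[:,None],K,D)[:,0]
    P=np.c_[s,np.ones(len(s))]*d.reshape(-1,1)
    X=(P-c["t"])@c["R"]; X[d.ravel()==0]=np.nan
    return X.reshape(h,w,3)
def proj(n,X):
    c=bot.get_calibration(n)
    r,_=cv2.Rodrigues(c["R"])
    return cv2.projectPoints(np.atleast_2d(X).astype(float),r,c["t"],c["K"],np.array([c["k1"],0,0,0,0.]))[0][:,0]
def see(n,tag=None):
    p,d=bot.read_camera(n)
    if tag: cv2.imwrite(f"pics/{tag}.png",np.ascontiguousarray(p[:,:,::-1]))
    return p,d,cloud(n,d)
E
python3 - <<'E'
from h import *
np.set_printoptions(precision=1,suppress=True)
sv={}
for n in("top","side"):
    p,d,X=see(n)
    sv[n+"p"]=p;sv[n+"X"]=X
    for l in ["rail","bar_middle","carriage","tray_middle","pointer_tip","left_bin","left_bracket_mid","right_bracket_mid"]:
        for i,r in enumerate(bot.regions_of(n,l)[:3]):
            m=r["pixels"]; Q=X[m];Q=Q[~np.isnan(Q[:,0])]
            print(n,l,round(r["score"],2),np.array(r["rect"]),len(Q),np.median(Q,0),Q.min(0),Q.max(0))
            sv[f"{n}_{l}_{i}"]=m
np.savez("s0.npz",**sv)
print(bot.sense()["clock"])
E
```

```text
top rail 0.96 [272.4 188.2 198.4  73. ] 7902 [624.3 -24.9  53. ] [ 520.4 -241.4   -7.9] [712.6 283.3 107. ]
top bar_middle 0.72 [311.2 212.   49.9  24.8] 503 [547.  -75.8  98.8] [ 520.4 -134.6   -6.5] [589.  -21.1 107. ]
top bar_middle 0.5 [124.8 222.2  24.6  20.1] 371 [541.  395.   56.3] [519.1 380.5  -3.6] [565.2 443.9  64.2]
top carriage 0.65 [306.6 190.9  81.   70. ] 4243 [631.5 -76.2  57.9] [ 520.4 -180.7   -8.5] [714.7  32.7 107. ]
top tray_middle 0.61 [307.1 188.2  87.5  76.5] 4422 [630.3 -75.4  57.9] [ 520.4 -192.8   -7.9] [725.4  33.2 107. ]
top pointer_tip 0.68 [237.1 137.9  13.9  18.6] 242 [753.3  98.5   9.5] [726.1  79.7  -4.5] [787.8 123.7 127.2]
top left_bin 0.6 [308.2 189.6  86.2  74.9] 4305 [632.1 -75.5  57.9] [ 520.4 -180.7   -8.5] [712.6  33.6 107. ]
top left_bracket_mid 0.73 [191.9 268.4  15.6  27.3] 305 [422.5 226.    7. ] [389.5 203.7  -4.6] [451.2 250.2  38. ]
top right_bracket_mid 0.77 [344.9 265.2  22.6  22.5] 265 [ 416.1 -167.8    5.9] [ 391.  -196.4   -1.5] [ 441.5 -136.8   39.2]
side bar_middle 0.76 [276.8 236.6  33.4  43.4] 602 [553.2 -81.2  97.9] [ 521.2 
[... 387 characters left out ...]
in 0.75 [306.9 237.6  88.6  73.5] 4176 [630.3 -88.1  68.2] [ 520.4 -188.3   -3.2] [728.7 143.1 105.1]
side left_bin 0.43 [279.1 234.7  30.4  41.6] 425 [555.1 -83.8  99.7] [ 521.2 -141.4   -2.1] [584.1 123.9 105.2]
side left_bracket_mid 0.73 [257.8 156.3  14.3  24.5] 320 [543.  386.7  33.8] [519.9 374.   -4. ] [572.4 548.1  61.9]
side left_bracket_mid 0.48 [217.4 195.2  26.1  12.1] 242 [422.  213.4  16.5] [387.9 199.7  -3.9] [453.7 277.9  38.6]
side right_bracket_mid 0.78 [217.7 287.4  26.5  26.4] 466 [ 419.6 -175.5    7.3] [ 389.8 -203.6   -2.9] [ 444.  -129.1   39.2]
side right_bracket_mid 0.22 [306.6 236.5  89.6  72. ] 4174 [630.6 -88.1  68.2] [ 520.4 -188.3   -4.6] [728.7 171.3 105.2]
1.0
```

```bash
python3 - <<'E'
from h import *
np.set_printoptions(precision=1,suppress=True)
s=np.load("s0.npz")
# rectified bird's-eye height maps at 0.5 mm/px of the two brackets, combining clouds
out=[]
for (cx,cy) in((422,226),(418,-168)):
    for n in("top","side"):
        X=s[n+"X"].reshape(-1,3);C=s[n+"p"].reshape(-1,3)
        im=np.zeros((280,280,3),np.uint8);im2=im.copy()
        k=(abs(X[:,0]-cx)<45)&(abs(X[:,1]-cy)<45)
        o=np.argsort(X[k][:,2])
        for x,c in zip(X[k][o],C[k][o]):
            u=int(140-(x[1]-cy)*3);v=int(140-(x[0]-cx)*3)
            z=int(np.clip(x[2]*6,0,255))
            cv2.circle(im,(u,v),2,(z,z,z),-1)
            cv2.circle(im2,(u,v),2,c[::-1].tolist(),-1)
        out.append(np.vstack([im,im2]))
cv2.imwrite("pics/br.png",cv2.resize(np.hstack(out),None,fx=.7,fy=.7))
def crop(n,c,r,w=30):
    return cv2.resize(s[n+"p"][r-w:r+w,c-w:c+w,::-1],(300,300),interpolation=cv2.INTER_CUBIC)
cv2.imwrite("pics/br2.png",np.vstack([np.hstack([crop("top",192,268),crop("side",218,195)]),np.hstack([crop("top",346,266),crop("side",218,287)])]))
E
```

```text
(no output)
```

View pics/br.png

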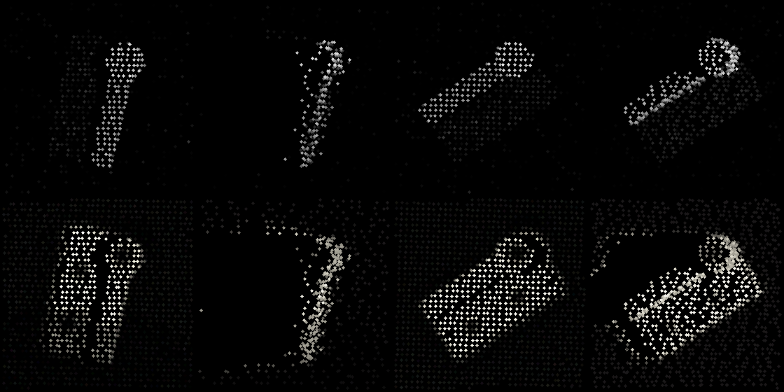

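View pics/br2.png

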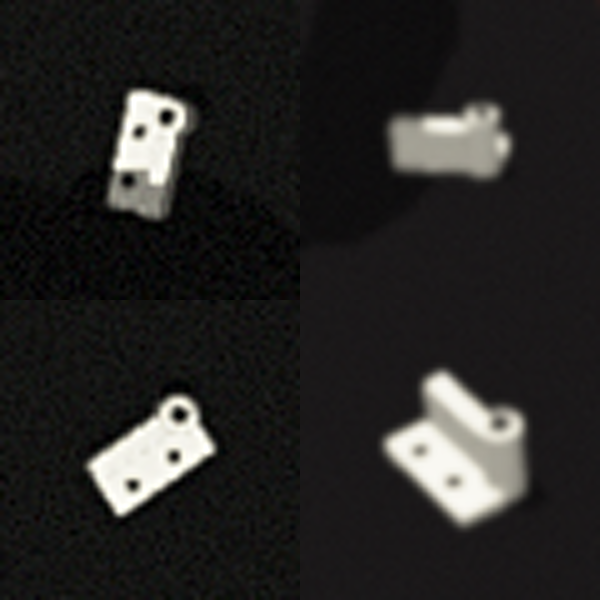

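Bird's-eye map: the left piece has its boss far and its flange on its left, so it is left-handed. The right piece has its boss up-right and its flange on the right, so it is right-handed. Now I'll fit the poses.

```bash
python3 - <<'E'
from h import *
np.set_printoptions(precision=1,suppress=True)
s=np.load("s0.npz")
for nm,(cx,cy) in dict(L=(422,226),R=(418,-168)).items():
    for n in("top","side"):
        X=s[n+"X"].reshape(-1,3)
        k=(abs(X[:,0]-cx)<48)&(abs(X[:,1]-cy)<48)&(X[:,2]>23)
        Q=X[k]; rib=Q[Q[:,2]<31.5]; boss=Q[Q[:,2]>33.5]
        b=boss[:,:2].mean(0)
        # rib pts away from boss
        rr=rib[np.linalg.norm(rib[:,:2]-b,axis=1)>13][:,:2]
        vx,vy,x0,y0=cv2.fitLine(rr.astype(np.float32),cv2.DIST_HUBER,0,.01,.01).ravel()
        a=np.array([vx,vy]); c=np.array([x0,y0]); a*=np.sign((b-c)@a)
        t=(rr-c)@a; w=(rr-c)@[-a[1],a[0]]
        al=(Q[:,:2]-c)@a
        print(nm,n,"boss",b,"yaw",np.arctan2(a[1],a[0]).round(3),"rib t",t.min(),t.max(),"w",np.percentile(w,[2,98]),"full",al.min(),al.max(),"mid from rear",c+a*(np.percentile(t,1)+28),"bossoff",(b-c)@a-t.min(),(b-c)@[-a[1],a[0]],"z",np.median(rib[:,2]),np.median(boss[:,2]))
# bar
for n in("top","side"):
    X=s[n+"X"].reshape(-1,3)
    k=(X[:,0]>505)&(X[:,0]<570)&(X[:,1]>-160)&(X[:,1]<10)&(X[:,2]>88)
    Q=X[k];print(n,"bar region",len(Q),np.percentile(Q,[1,50,99],axis=0))
    print(" vs y",[ (y,np.round(Q[abs(Q[:,1]-y)<5][:,0].min(),1),np.round(Q[abs(Q[:,1]-y)<5][:,0].max(),1)) for y in range(-140,-10,10) if (abs(Q[:,1]-y)<5).any()])
    k=(X[:,0]>500)&(X[:,0]<720)&(X[:,1]>-260)&(X[:,1]<320)&(X[:,2]>20)
    Q=X[k];im=np.zeros((480,720,3),np.uint8)
    for x in Q[np.argsort(Q[:,2])]:
        z=int(np.clip(x[2]*2,0,255));cv2.circle(im,(int((320-x[1])*1.2),int((800-x[0])*1.6)),1,cv2.applyColorMap(np.uint8([[z]]),cv2.COLORMAP_JET)[0,0].tolist(),-1)
    cv2.imwrite(f"pics/h_{n}.png",im)
    k=(X[:,0]>700)&(X[:,0]<800)&(X[:,1]>60)&(X[:,1]<140)&(X[:,2]>100)
    print("pointer",X[k][np.argsort(X[k][:,0])][:12])
E
```

```text
L top boss [439.2 213.6] yaw -0.265 rib t -18.87954960276516 18.80709775838104 w [-5.   5.2] full -18.87954960276516 40.57394344626163 mid from rear [417.3 218.1] bossoff 50.592162925169184 1.3744542266128237 z 26.747037374972727 34.907972676272784
L side boss [440.1 209.8] yaw -0.26 rib t -20.57349616412476 17.37501320994995 w [-3.9  8.9] full -20.57349616412476 39.7674325715158 mid from rear [417.3 214.4] bossoff 51.435335217153714 1.4591588543454517 z 26.842925805946987 35.04129015745579
R top boss [ 436.9 -179.3] yaw -1.042 rib t -19.064932598588424 19.115384481437907 w [-4.6  5.3] full -19.064932598588424 40.93383040810774 mid from rear [ 423.9 -160.7] bossoff 51.15094045313427 1.8526752518113057 z 26.0928419102774 35.4404138824176
R side boss [ 437.2 -183.5] yaw -1.064 rib t -18.889100506927804 18.73672263639207 w [-4.6  6.6] full -18.889100506927804 42.281720650628195 mid from rear [ 423.1 -164.5] bossoff 51.54339296160151 3.034883719116415 z 26.689594371501304 35.60338794629058
top bar region 332 [[ 520.8 -134.    93.2]
 [ 530.2  -76.   100. ]
 [ 568.5  -21.3  105.2]]
 vs y [
[... 1055 characters left out ...]
oat64(523.4), np.float64(532.8)), (-100, np.float64(522.8), np.float64(531.4)), (-90, np.float64(523.1), np.float64(532.2)), (-80, np.float64(522.4), np.float64(531.5)), (-70, np.float64(523.1), np.float64(530.1)), (-60, np.float64(521.6), np.float64(530.7)), (-50, np.float64(522.7), np.float64(530.1)), (-40, np.float64(521.2), np.float64(568.0)), (-30, np.float64(520.4), np.float64(569.0)), (-20, np.float64(520.8), np.float64(569.8))]
pointer [[724.6  95.8 126.2]
 [725.6  97.3 116.7]
 [725.8  99.6 121.2]
 [726.1 100.1 118. ]
 [726.3  99.3 112.6]
 [727.4  93.5 115.7]
 [727.8  98.1 124.7]
 [728.1  98.6 121.6]
 [728.7 100.  117.9]
 [728.9 103.  124.9]
 [728.9 100.  115. ]
 [729.1  91.9 122.3]]
```

View pics/h_top.png

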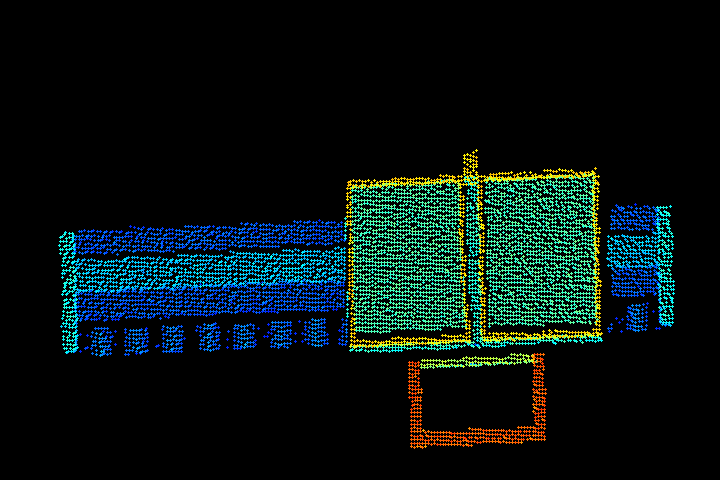

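View pics/h_side.png

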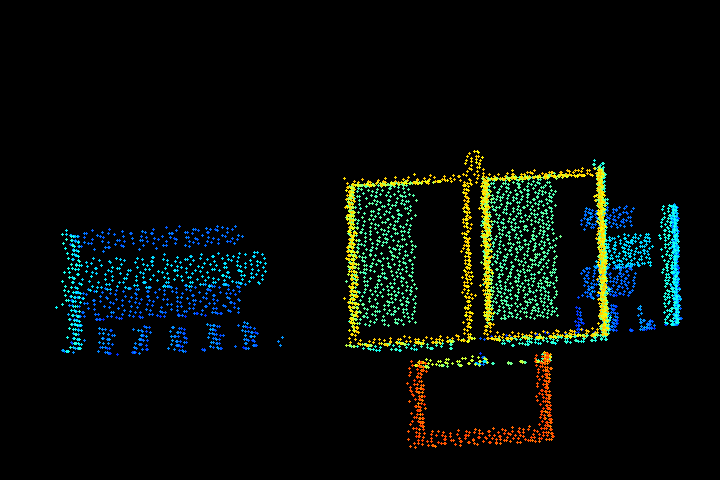

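```bash
cat >> h.py <<'E'
def fit_tray(X,y0,y1):
    X=X.reshape(-1,3)
    k=(X[:,0]>500)&(X[:,0]<760)&(X[:,1]>y0)&(X[:,1]<y1)
    R=X[k]
    rim=R[(R[:,2]>78)&(R[:,2]<92)&(R[:,0]>570)&(R[:,0]<694)]
    c,wh,a=cv2.minAreaRect(rim[:,:2].astype(np.float32))
    return np.array(c),np.array(wh),a
def quat(yaw_jaw):
    x=np.array([0,0,-1.]);z=np.array([np.cos(yaw_jaw),np.sin(yaw_jaw),0]);y=np.cross(z,x)
    return Rn.from_matrix(np.c_[x,y,z]).as_quat()
E
python3 - <<'E'
from h import *
np.set_printoptions(precision=3,suppress=True)
s=np.load("s0.npz")
for n in("top","side"):
    X=s[n+"X"]
    print(fit_tray(X,-200,45))
    P=X.reshape(-1,3)
    b=P[(P[:,0]>510)&(P[:,0]<540)&(P[:,1]>-160)&(P[:,1]<0)&(P[:,2]>94)]
    r=P[(P[:,0]>520)&(P[:,0]<760)&(P[:,1]>40)&(P[:,1]<260)&(P[:,2]>36)&(P[:,2]<48)]
    f=P[(P[:,0]>680)&(P[:,0]<720)&(P[:,1]>-150)&(P[:,1]<0)&(P[:,2]>75)&(P[:,2]<95)]
    for q in(b,r):
        vx,vy,a,c=cv2.fitLine(q[:,:2].astype(np.float32),cv2.DIST_HUBER,0,.01,.01).ravel();print("slope yaw",-np.arctan(vx/vy),a,c,len(q))
    f=f[f[:,0]>697];print("finger",f.mean(0),f.max(0),len(f))
for nm,yj in(("bar",.045),("bar",.045+np.pi),("L",-.262+np.pi/2),("L",-.262-np.pi/2),("R",-1.05+np.pi/2),("R",-1.05-np.pi/2),("place",.045+np.pi/2),("place",.045-np.pi/2)):
    pts=dict(bar=[(527,-79,79),(520,101,100)],L=[(417,216,9)],R=[(423,-163,9)],place=[(630,163,70),(640,51,70)])[nm]
    for p in pts:print(nm,round(yj,2),p,bot.ik(list(p),quat(yj)))
E
```

```text
(array([633.249, -75.39 ]), array([119.98 , 211.598]), 0.42337533831596375)
slope yaw 0.02820118 527.6896 -77.974014 220
slope yaw 0.036163762 630.00665 149.52744 727
finger [701.001 -72.233  82.816] [705.663 -67.129  87.214] 16
(array([632.724, -76.084]), array([120.619, 218.52 ]), 1.7934906482696533)
slope yaw 0.02161737 528.1157 -86.75259 187
slope yaw 0.10333379 627.68115 179.3194 317
finger [701.039 -76.1    83.264] [705.415 -67.72   86.479] 19
bar 0.04 (527, -79, 79) [-0.072  0.588  0.165  2.162 -0.232  0.408  0.324]
bar 0.04 (520, 101, 100) [-0.467  0.556  0.241  2.159 -0.29   0.456  0.046]
bar 3.19 (527, -79, 79) [-0.428  0.707  0.728  2.183 -0.898  0.585 -2.12 ]
bar 3.19 (520, 101, 100) [ 0.041  0.583 -0.487  2.127  0.518  0.548  2.359]
L 1.31 (417, 216, 9) [-0.58   0.679 -0.028  2.326  0.127  0.138  0.582]
L -1.83 (417, 216, 9) [-0.742  0.696  0.211  2.336 -0.845  0.18  -1.575]
R 0.52 (423, -163, 9) [ 0.374  0.678 -0.189  2.355  0.791  0.166 -0.038]
R -2.62 (423, -163, 9) [ 0.131  0.687  0.164  2.371 -0.856  0.138 -1.511]
place 1.62 (630, 163, 70) [-0.27   0.691 -0.109  1.882  0.128  0.575  1.155]
place 1.62 (640, 51, 70) [-0.096  0.683 -0.11   1.903  0.13   0.562  1.324]
place -1.53 (630, 163, 70) [-0.7    0.77   0.581  1.911 -0.67   0.663 -1.226]
place -1.53 (640, 51, 70) [-0.544  0.77   0.607  1.933 -0.703  0.661 -1.018]
```

```bash
python3 - <<'E'
from h import *
np.set_printoptions(precision=2,suppress=True)
th=.036;q=quat(th)
bar=np.array([527.,-78.5])
bot.grip(36,60)
bot.move_to([*bar,190],q)
hit=bot.move_straight([*bar,80],feed=120,force_limit=12)
s=bot.sense();print(hit,s["tool_pos"],s["force"],s["clock"],s["finger_gap"])
see("side","a1");see("top","a1t")
E
```

```text
False [527.29 -78.61  80.49] [0.06 0.11 0.09] 5.95 35.96119224602759
```

View pics/a1.png

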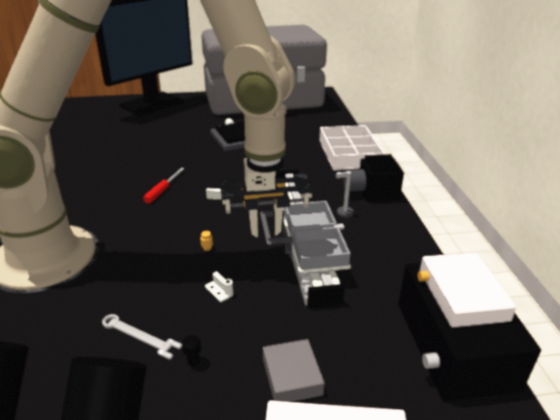

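The gripper straddles the bar at about (262,225), with one finger in front and one in the window, and there is no contact. Next: pinch, lift 20 mm and slide.

```bash
python3 - <<'E'
from h import *
np.set_printoptions(precision=2,suppress=True)
th=.036
bot.grip(0,60); s=bot.sense();print("gap",s["finger_gap"],s["force"],s["tool_pos"])
p=np.array([527.,-78.5,80])
bot.move_straight(list(p+[0,0,20.5]),feed=40)
s=bot.sense();print("lift",s["finger_gap"],s["force"],s["tool_pos"])
if 8<s["finger_gap"]<12:
    a=p+[0,0,20.5]
    d=np.array([-np.sin(th),np.cos(th),0])
    hit=bot.move_straight(list(a+d*30),feed=60,force_limit=25)
    s=bot.sense();print("slide1",hit,s["force"],s["tool_pos"])
    if not hit:
        hit=bot.move_straight(list(a+d*180),feed=70,force_limit=25)
        s=bot.sense();print("slide2",hit,s["force"],s["tool_pos"],s["finger_gap"],s["clock"])
for n in("top","side"):
    p,d,X=see(n,"b_"+n); print(fit_tray(X,-10,220))
    X=X.reshape(-1,3);f=X[(X[:,0]>692)&(X[:,0]<712)&(X[:,1]>50)&(X[:,1]<160)&(X[:,2]>75)&(X[:,2]<95)];print(f.mean(0),len(f))
E
```

```text
gap 8.20583307036259 [ 0.45 -0.46  3.3 ] [527.14 -78.42  80.12]
lift 8.284365325501371 [ 3.44 -0.04 -6.53] [527.15 -78.47 100.59]
slide1 False [ 4.19  1.46 -6.9 ] [526.07 -47.88 100.51]
slide2 False [ 5.79  0.03 -7.21] [520.92 101.87 100.6 ] 8.470432981447427 10.2417
(array([631.28, 104.44]), array([124.96, 212.61]), 2.053030252456665)
[695.55 107.1   81.35] 12
(array([633.13, 103.44]), array([221.96, 119.17]), 87.24766540527344)
[695.55 104.38  83.11] 10
```

View pics/b_side.png

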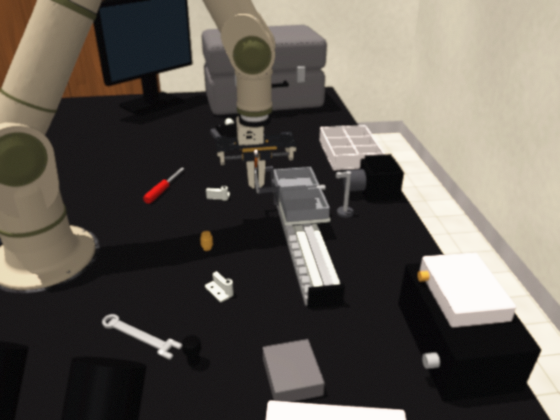

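View pics/b_top.png

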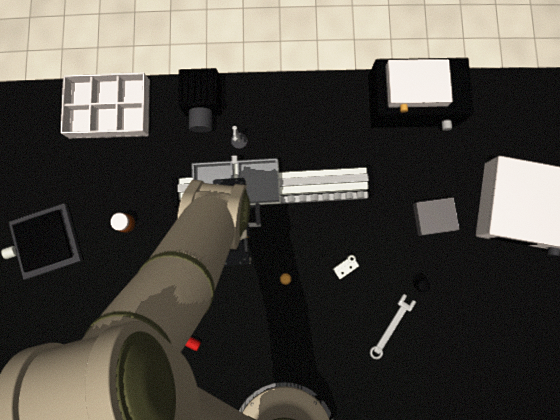

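The tray slid the full 180 mm, and the index at (235,157) lines up with the pointer at (235,130). I'll release, rise straight up, and look.

```bash
python3 - <<'E'
from h import *
np.set_printoptions(precision=2,suppress=True)
bot.grip(34)
s=bot.sense();p=s["tool_pos"];print(p,s["force"],s["finger_gap"])
bot.dwell(.3)
bot.move_straight([p[0],p[1],190],feed=150)
bot.grip(46,25)
bot.move_to([417.3,216.2,120],quat(-.262+np.pi/2))
s=bot.sense();print(s["clock"],s["force"],s["tool_pos"])
for n in("top","side"):
    p,d,X=see(n,"c_"+n); print(fit_tray(X,-10,220))
    X=X.reshape(-1,3);f=X[(X[:,0]>692)&(X[:,0]<712)&(X[:,1]>50)&(X[:,1]<160)&(X[:,2]>75)&(X[:,2]<95)];print("idx",f.mean(0),len(f))
    f=X[(X[:,0]>510)&(X[:,0]<532)&(X[:,1]>30)&(X[:,1]<170)&(X[:,2]>80)&(X[:,2]<140)];print("bar",np.percentile(f,[2,50,98],axis=0))
E
```

```text
[520.41 101.39 100.51] [0.39 0.75 0.42] 33.98186402921486
13.2333 [ 0.39 -0.05  0.27] [418.25 215.71 120.27]
(array([634.25, 102.06]), array([217.32, 119.38]), 87.80763244628906)
idx [695.38 104.63  83.05] 11
bar [[514.91  42.17  95.11]
 [521.03 100.27 100.25]
 [531.54 155.19 104.05]]
(array([633.36, 101.18]), array([223.58, 120.61]), 87.401611328125)
idx [695.78 100.37  83.31] 10
bar [[515.45  39.19  93.63]
 [522.08  89.15 100.81]
 [531.22 154.17 103.8 ]]
```

View pics/c_side.png

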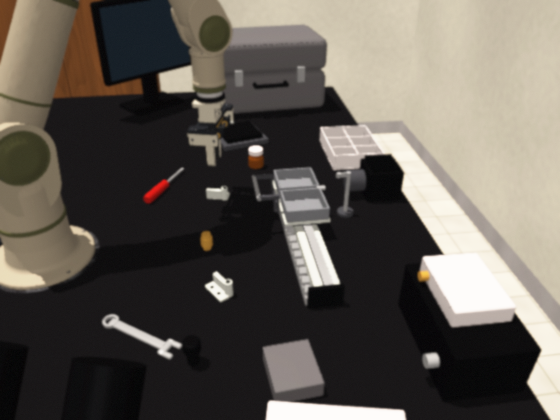

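View pics/c_top.png

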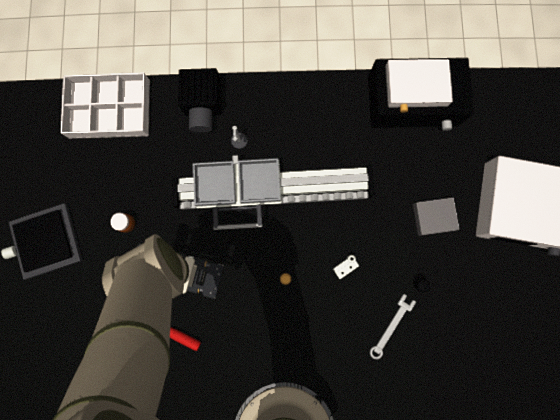

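The bar is down again (top at 104 mm, as at the start). The index, at y≈102.5, is within 4 mm of the pointer at y≈98.5. Now I'll grasp the left-hand bracket.

```bash
python3 - <<'E'
from h import *
np.set_printoptions(precision=2,suppress=True)
p,d,X=see("top");X=X.reshape(-1,3)
for y0,y1 in((105,210),(0,100)):
    f=X[(X[:,0]>560)&(X[:,0]<700)&(X[:,1]>y0)&(X[:,1]<y1)&(X[:,2]>53)&(X[:,2]<66)]
    print("floor",np.percentile(f,[3,50,97],axis=0),cv2.minAreaRect(f[:,:2].astype(np.float32)))
for y in(75,90,130,150,180):
    f=X[(X[:,0]>560)&(X[:,0]<700)&(abs(X[:,1]-y)<4)&(X[:,2]>82)&(X[:,2]<92)];print("rim x at",y,np.sort(f[:,0])[[0,1,-2,-1]],)
q=quat(-.262+np.pi/2)
hit=bot.move_straight([417.3,216.2,9.5],feed=100,force_limit=10)
s=bot.sense();print(hit,s["tool_pos"],s["force"])
if not hit:
    bot.grip(0,25)
    s=bot.sense();print("gap",s["finger_gap"],s["force"],s["tool_pos"])
    bot.move_straight([417.3,216.2,140],feed=120)
    s=bot.sense();print("gap",s["finger_gap"],s["force"],s["tool_pos"],s["clock"])
see("side","d_side")
E
```

```text
floor [[578.22 108.74  53.36]
 [631.99 158.54  57.18]
 [678.12 202.88  63.  ]] ((622.3065795898438, 154.88754272460938), (116.46270751953125, 101.33242797851562), 1.093828797340393)
floor [[581.79   3.82  53.52]
 [635.06  47.82  56.82]
 [681.63  90.7   62.13]] ((625.2685546875, 50.11396789550781), (117.2257308959961, 99.33002471923828), 1.0814151763916016)
rim x at 75 [583.14 583.37 685.53 686.1 ]
rim x at 90 [581.12 581.18 683.67 683.97]
rim x at 130 [581.2  581.61 681.72 682.03]
rim x at 150 [565.11 579.89 682.07 682.14]
rim x at 180 [577.7  577.88 681.1  681.32]
False [417.51 216.28   9.92] [ 0.01  0.37 -0.24]
gap 9.497704761800998 [0.54 0.74 2.32] [417.45 216.38   9.58]
gap 9.575139686028454 [ 0.11  0.13 -1.69] [416.97 216.03 139.48] 16.55
```

View pics/d_side.png

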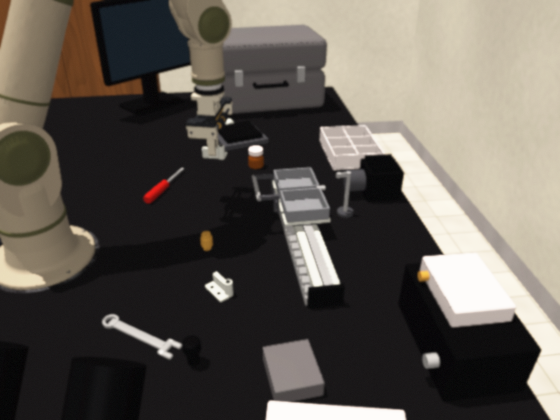

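The bracket is held (gap 9.6 mm, about 1 N of weight, dangling at (213,150)). Placing it in the left bin.

```bash
cat >> h.py <<'E'
def place(P,yj):
    q=quat(yj)
    bot.move_to([*P,140],q)
    hit=bot.move_straight([*P,71.5],feed=80,force_limit=8)
    s=bot.sense();print("down",hit,s["tool_pos"],s["force"],s["finger_gap"])
    if hit and s["tool_pos"][2]>78: return False
    bot.grip(28)
    s=bot.sense();print("open",s["force"],s["finger_gap"])
    bot.move_straight([*P,150],feed=120)
    s=bot.sense();print("up",s["force"],s["clock"])
    return True
E
python3 - <<'E'
from h import *
np.set_printoptions(precision=2,suppress=True)
ok=place([629,153],.036+np.pi/2)
print(ok)
if ok:
    bot.grip(46)
    bot.move_to([423.5,-162.6,120],quat(-1.05+np.pi/2))
see("side","e_side");see("top","e_top");print(bot.sense()["clock"])
E
```

```text
down False [629.34 153.01  71.88] [-0.43 -0.5  -0.76] 9.921042245989925
open [-0.42 -0.57  0.71] 27.634699477871013
up [ 0.24  0.08 -0.12] 19.8417
True
21.8917
```

View pics/e_side.png

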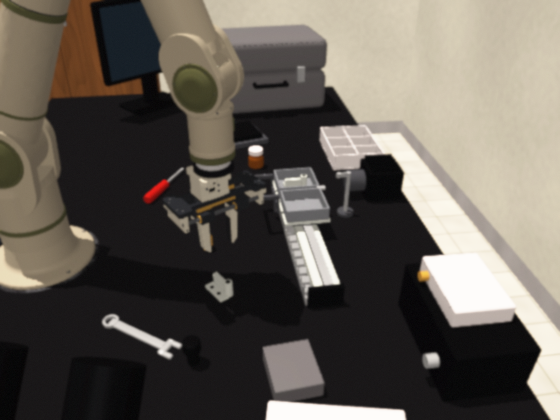

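View pics/e_top.png

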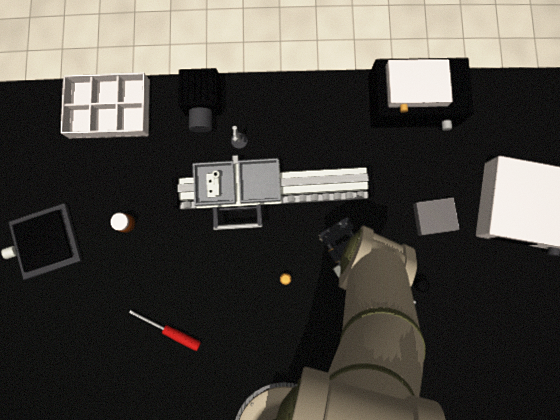

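The left bracket sits upright in the left bin at (213,184). Next is the right one.

```bash
python3 - <<'E'
from h import *
np.set_printoptions(precision=2,suppress=True)
P=[423.5,-162.6]
hit=bot.move_straight([*P,9.5],feed=100,force_limit=10)
s=bot.sense();print(hit,s["tool_pos"],s["force"])
if not hit:
    bot.grip(0,25)
    s=bot.sense();print("gap",s["finger_gap"],s["force"])
    bot.move_straight([*P,140],feed=120)
    s=bot.sense();print("gap",s["finger_gap"],s["force"],s["clock"])
    if 8<s["finger_gap"]<12:
        print(place([632,50.5],.036+np.pi/2))
        bot.move_to([450,-250,250],quat(.5))
see("side","f_side");see("top","f_top");print(bot.sense()["clock"])
E
```

```text
Traceback (most recent call last):
bench.MotionError: the arm cannot follow that straight line within its joint ranges
```

```bash
python3 - <<'E'
from h import *
np.set_printoptions(precision=3,suppress=True)
print(bot.sense()["joints"])
for yj in(-1.05+np.pi/2,-1.05-np.pi/2):
  for z in(120,60,40,9.5):print(round(yj,2),z,bot.ik([423.5,-162.6,z],quat(yj)))
E
```

```text
[ 0.112  0.453  0.175  2.305 -0.199  0.396  0.977]
0.52 120 [ 0.114  0.453  0.175  2.306 -0.199  0.396  0.977]
0.52 60 [ 0.167  0.571  0.106  2.345 -0.247  0.235  1.018]
0.52 40 [ 0.184  0.612  0.082  2.354 -0.263  0.183  1.031]
0.52 9.5 [ 0.129  0.686  0.164  2.37  -0.846  0.139  1.619]
-2.62 120 [ 0.114  0.453  0.175  2.306 -0.199  0.396  0.977]
-2.62 60 [-0.115  0.637  0.53   2.362 -0.983  0.37  -1.344]
-2.62 40 [ 0.954  0.87  -1.107  2.307  1.222  0.814  2.622]
-2.62 9.5 [ 0.946  0.947 -1.106  2.319  1.326  0.845  2.534]
```

```bash
python3 - <<'E'
from h import *
np.set_printoptions(precision=3,suppress=True)
P=[423.5,-162.6];q=quat(-1.05+np.pi/2)
bot.goto_joints([0.35,.47,-.189,2.30,.72,.40,.05])
s=bot.sense();print(s["tool_pos"],s["clock"])
bot.move_to([*P,110],q)
print(bot.sense()["joints"])
for z in(60,30,9.5):print(z,bot.ik([*P,z],q))
try:
    hit=bot.move_straight([*P,9.5],feed=100,force_limit=10)
    s=bot.sense();print(hit,s["tool_pos"],s["force"])
except bot.MotionError as e: print(e)
print(bot.sense()["clock"])
E
```

```text
[ 439.843 -211.75   115.318] 22.7833
[ 0.543  0.49  -0.411  2.288  0.462  0.439  0.271]
60 [ 0.453  0.577 -0.298  2.327  0.567  0.303  0.175]
30 [ 0.392  0.634 -0.215  2.346  0.636  0.214  0.113]
9.5 [ 0.347  0.675 -0.153  2.356  0.689  0.15   0.065]
False [ 423.675 -162.606    9.841] [ 0.365 -0.072 -0.607]
24.3083
```

```bash
python3 - <<'E'
from h import *
np.set_printoptions(precision=2,suppress=True)
P=[423.5,-162.6]
bot.grip(0,25)
s=bot.sense();print("gap",s["finger_gap"],s["force"])
bot.move_straight([*P,140],feed=120)
s=bot.sense();print("gap",s["finger_gap"],s["force"],s["clock"])
if 8<s["finger_gap"]<12:
    print(place([632,50.5],.036+np.pi/2))
    bot.move_to([450,-250,250],quat(.5))
see("side","f_side");see("top","f_top");print(bot.sense()["clock"])
E
```

```text
gap 9.963427758464793 [ 0.38 -0.1   2.67]
gap 9.839227996842805 [-0.88  0.18 -1.31] 26.2083
down False [632.3   50.71  71.88] [ 0.47  0.11 -0.87] 9.77837274754389
open [-0.42  1.11  0.68] 28.25576042631069
up [-0.47 -0.6   0.25] 29.7
True
31.1667
```

View pics/f_side.png

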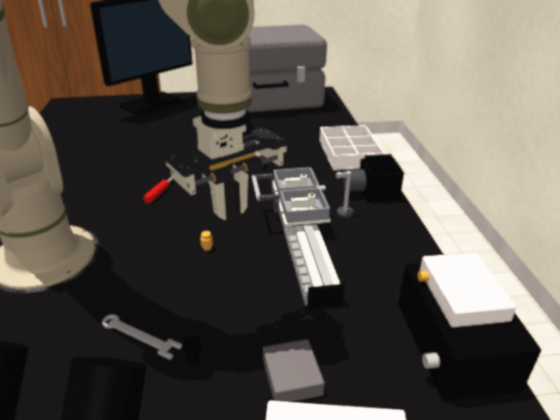

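View pics/f_top.png

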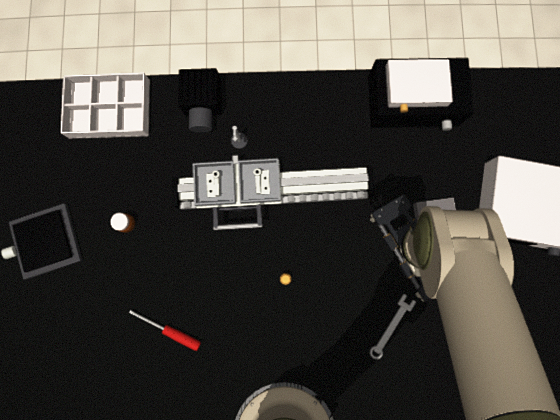

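Both brackets stand in their bins, at (213,184) and (262,181) in the top view. The index still points at the pointer, and the lens, jar and slide box look unmoved. I'll run one last numeric check, then hand in.

```bash
python3 - <<'E'
from h import *
np.set_printoptions(precision=1,suppress=True)
p,d,X=see("top");X=X.reshape(-1,3)
f=X[(X[:,0]>510)&(X[:,0]<532)&(X[:,1]>30)&(X[:,1]<170)&(X[:,2]>80)&(X[:,2]<140)];print("bar",np.percentile(f,[2,50,98],axis=0))
f=X[(X[:,0]>692)&(X[:,0]<712)&(X[:,1]>50)&(X[:,1]<160)&(X[:,2]>75)&(X[:,2]<95)];print("idx",f.mean(0))
for y0,y1 in((110,205),(0,95)):
    f=X[(X[:,0]>590)&(X[:,0]<672)&(X[:,1]>y0)&(X[:,1]<y1)&(X[:,2]>80)];print("bracket",np.percentile(f,[3,50,97],axis=0))
print(bot.sense()["force"],bot.sense()["clock"])
bot.job_done()
E
```

```text
bar [[515.   42.3  94.2]
 [521.2 100.2 100. ]
 [530.6 155.1 104.5]]
idx [695.3 104.5  82.3]
bracket [[598.  110.2  81.3]
 [632.4 150.6  85.9]
 [659.  204.6  95. ]]
bracket [[595.8  34.9  80.8]
 [636.8  50.8  86.4]
 [663.7  94.8  95.2]]
[-0.2 -0.2  0.3] 31.2167
the job is handed in; nothing more can be done
```

The job is done and was handed in at about 31 s of the 69 s allowed.

**Tray:** I pinched the release bar from above, lifted it 20 mm, slid the tray 180 mm and let the bar go. In the last check the bar was fully down, with its top at about 104 mm as at the start. The tray's index finger stands at y ≈ 101–105, against the pointer tip at y ≈ 98–100, well within the 20 mm allowed.

**Brackets:** I told left-hand from right-hand by shape. The left-hand bracket stands upright in the left bin and the right-hand one in the right bin. Their highest points read about 95 mm, as expected for brackets resting on the bin floor.

**Other things:** The lens and jar look unmoved in the last pictures. The eyepiece was in shadow or hidden behind the arm there, and the slide box was partly hidden in the top view. Neither was approached closely.

**Disagreements:**
- The two cameras differ by about 4 mm along y, so I used averages for the grasp points.
- The first straight descent to the right bracket was refused because of joint ranges. Nothing moved, and a different arm posture worked.

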